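Put the wax flask away in the storage carousel

ROBOT

A 6-joint arm with a two-finger parallel gripper is mounted at the origin on the work surface; the furniture and walls round the work are solid. World frame = base frame: x ahead of the robot, y to its left, z up, the work surface at z = 0. Lengths are in m, angles in rad, forces in N, time in s.
With the tool pointing down it reaches from about 0.425 to 0.95 m from the base axis. Payload 3.5 kg.
Tool frame: the origin (TCP) lies at the very end of the fingers, on their centre line; the grasp point (between the pads) lies 19 mm behind it; z points along the fingers, y is the direction in which the jaws open and shut (so a half turn about z gives the same grasp; the last joint's range is limited). The gripper opens to 85 mm and grips with 20 to 120 N. Pads are 22 mm wide; open, the fingers measure 114 mm over their backs; the gripper's body (76 mm by 85 mm) begins 54 mm behind the grasp point. The pads swing forward as they close: fully open they stand 13 mm farther back than shut.
Start: joints at [0.951, 0.286, 1.577, -0, 1.279, -0.15], TCP at [0.306, 0.602, 0.231] pointing down, gripper open.
Joint ranges: [-2.77, 2.77], [-0.9, 2.22], [0.21, 2.48], [-1.53, 4.67], [0.24, 2.81], [-2.84, 2.84]. Speed limits (rad/s): [2.79, 2.79, 3.14, 3.14, 3.14, 3.14].

INTERFACE

Orientations are given as a unit quaternion [x, y, z, w].
In Python, from plant import ctrl, eyes, ticket gives the robot as it stands.
- The arm moves only by the tool send_rows, never from a script. Its arguments are lists of equal length, an entry for each row: "translation": the shift along the tool's x, y, z in units of 30 mm (1.0 is 30 mm), a list of three; "rotation": the turn, a rotation vector about the tool's x, y, z in units of 5 degrees (1.0 is 5 degrees), a list of three; "grip": the finger opening in mm, from 0 to 85.4. A call has 1 to 5 rows; each row shifts and turns the commanded pose from where the row before left it, along the tool's axes as they then stand; what a row does not reach is not made up. A row lasts 1/8 s, in which the tool goes at most 62.5 mm and 10.7 degrees, less where a joint would pass 70% of its speed; a pose out of reach is approached as far as the arm can. A call is refused whole if a number of a shift passes 1 or a number of a turn 1, either way. A call with a gripper value outside its range is refused whole. The fingers move at their own pace and stop on an object; "squeeze" is the grip in N (left out, the last holds). Time passes only in rows, so rows that do not move let the fingers close. It gives the time, the measured TCP pose, the force and the opening at its end, in the units of the state.
- ctrl.get_state(): the state, without advancing time (a new reading comes with each control period).
- eyes.read_camera(name): name is "side" or "top"; returns a dict with "image" (420x560x3 uint8, blue, green, red), "mtx" (3x3 intrinsics, pixels), "xyz" and "orientation" of the camera in the world. Camera axes: x right, y down, z forward; pixel columns grow to the right and rows downward; lengths in m; the calibration is good to about 2 mm. A picture is of the moment at which its call begins. There is no depth.
- ticket.sign_off(): hands the job in, once; it reports no verdict.
The state is a dict: "time": time; "qpos": joint angles; "dq": joint speeds; "joint_efforts": joint torques, N m; "eef_pos": TCP position; "tcp_rot": TCP orientation; "contact_force": force on the tool from outside, world axes, zero at the start; "wrist_torque": the same for the moment, N m; "opening": opening from 0.0 (shut) to 1.0 (fully open).
Only numpy, scipy, OpenCV 4.12 (cv2) and the standard library are available. Lean on these libraries where they do the work, as an engineer would, in place of code of your own. Each camera call takes 0.05 s, during which the arm holds its last target. There are 200 camera calls.

TASK

Turn the carousel (its posts are there for pushing) until the pot with the yellow bands stands at the brass pointer on the base. Then take the round-bottomed flask out of its cork ring and lower it gently, upright, into that pot: keep hold of it until you feel it resting on the sprung seat inside, without pressing hard, and only then let go and draw away. Do not drop it, and leave the paste jar, the cotton-bud tub, the book weight and the eraser where they stand.

Things in the scene. Friction and masses are not known exactly. Their poses are not given: they have to be found in the camera images.
- carousel_base: Black round base of the carousel, 256 mm across, 13 mm high, with a brass pointer reaching 158 mm from its centre along its own -x axis (to the robot, roughly). Origin: centre of its underside; on the carousel's vertical axis. The deck on it is 284 mm across, top at 24 mm, and carries three like white pots with yellow, grey and green bands, 120 degrees apart, centres 85 mm from the axis.
- carousel (a joint): Angle of the deck about the vertical axis, rad, growing counter-clockwise seen from above; range -6.28 to 6.28. At 0 the yellow-banded pot is on the base's +x axis, opposite the pointer; at +pi or -pi it stands at the pointer. Friction holds the deck where it is left: about 1.5 N of sideways push at a post moves it, and it hardly coasts.
- push_post (a point): Middle of the rubber grip (137 mm high) of the push post opposite the yellow pot, 105 mm from the axis. Two like posts stand on the deck 120 degrees to either side of it, so 60 degrees either side of the yellow pot. Posts: upright 12 mm steel rods with black rubber grips 18 mm across, at heights 120 to 154 mm. Everything else on the deck is at most 114 mm high.
- yellow_pot_rim (a point): Centre of the mouth of the pot with two yellow bands: white, outer diameter 80 mm, inner 72 mm, 90 mm high, rim 114 mm above the table. Inside is a cork seat with a round dish for the globe, on a spring that yields 2 mm per newton for 10 mm, then is hard. Its level differs each time and is not reported: a flask on it has its lowest point 34 to 73 mm below this point.
- front_place (a point): Fixed point, at rim height, where the centre of the yellow pot's mouth must be when the pot stands at the pointer (85 mm from the axis towards the pointer).
- flask: Stoppered round-bottomed amber flask with set wax at the bottom, 0.12 to 0.2 kg, bottom-heavy so that it rights itself in a dish: globe 56 mm across, neck 20 mm, blue stopper 24 mm across from 100 to 130 mm above the lowest point (fixed to the flask). Origin: lowest point of the globe; z runs up the neck. It starts upright in the cork ring, lowest point about 15 mm above the table.
- flask_stopper (a point): Middle of the blue stopper, on the flask's axis, 115 mm above the flask's lowest point: grip it here.
- cork_ring: Fixed cork ring that the flask starts in, 72 mm across outside, 36 mm inside, 22 mm high. Origin: centre of its underside.
- paste_jar: Bystander: white paste jar with black cap, 49 mm across, 60 mm high. Origin: centre of its underside.
- cotton_tub: Bystander: clear tub of cotton buds, 77 mm across, 80 mm high. Origin: centre of its underside.
- book_weight: Bystander: grey cloth-covered book weight, 100 x 46 x 27 mm. Origin: centre of its underside.
- eraser: Bystander: blue and white eraser, 55 x 25 x 14 mm. Origin: centre of its underside.

How it is judged:
By the outcome, as a careful person would: the job done as asked, in the order asked, and still so for the second after the job is handed in, with the robot touching nothing.
It also fails if it takes over 70 s, if anything falls off the work surface, if the arm or the gripper's body presses on something with over 40 N, if the wrist force passes 120 N, or if a joint passes its speed limit or range.

## Working session

There is one attempt and no reset: what is moved stays moved. The work goes in short steps, Python scripts to look and compute and a tool call to move; the robot and the scene stay as the last step left them, time stands still between calls to the robot, and variables do not carry over. Pictures are saved under pics/ and viewed, about 8 in all and at most 12, crops included, and the job is handed in when it is done.

Besides the shell and the picture viewer there is one more tool, called after ">>>" as a command line: name --argument value ..., lists and objects as JSON in quotes. send_rows: Moves the arm, as the interface text tells. Its arguments: {"type":"object","properties":{"translation":{"type":"array"},"rotation":{"type":"array"},"grip":{"type":"array"},"squeeze":{"type":"number"}},"required":["translation","rotation","grip"]}

```bash
mkdir -p pics; ls; cat > h.py <<'E'
import numpy as np, cv2
from scipy.spatial.transform import Rotation as R
from plant import ctrl, eyes, ticket
def cam(n,save=None):
    c=eyes.read_camera(n)
    if save: cv2.imwrite('pics/'+save,c['image'])
    return c
def ray(c,u,v):
    d=np.linalg.inv(c['mtx'])@[u,v,1]; return np.array(c['xyz']),R.from_quat(c['orientation']).apply(d)
def atz(c,u,v,z):
    o,d=ray(c,u,v); return (o+d*(z-o[2])/d[2]).round(4)
def proj(c,p):
    q=R.from_quat(c['orientation']).inv().apply(np.array(p)-c['xyz']); q=c['mtx']@q; return (q[:2]/q[2]).round(1)
E
python3 - <<'E'
from h import *
for n in('top','side'):
    c=cam(n,n+'0.png'); print(n,c['mtx'],c['xyz'],c['orientation'])
s=ctrl.get_state();print(s)
E
```

```text
pics
top [[468.38278977   0.         277.0327331 ]
 [  0.         468.38278977 207.20913893]
 [  0.           0.           1.        ]] [ 0.30630989 -0.01548828  1.26498112] [-0.67330882  0.73150668 -0.07807821  0.07387158]
side [[501.41576809   0.         279.7592416 ]
 [  0.         501.41576809 212.02303451]
 [  0.           0.           1.        ]] [ 0.25650585 -1.27988509  1.05241703] [ 0.88687621 -0.10060886  0.05559299 -0.44747946]
{'time': 0.1, 'qpos': array([ 9.50975233e-01,  2.87113994e-01,  1.57809541e+00, -9.21328445e-06,
        1.27858387e+00, -1.50008429e-01]), 'dq': array([-9.05003783e-04, -2.35488753e-03, -2.52667006e-03,  6.22693981e-04,
       -9.90762512e-05, -1.57944351e-03]), 'joint_efforts': array([ 3.98333495e-04, -4.07296944e+01, -2.93701386e+01, -1.34923566e-04,
        3.38220336e-03,  1.93613957e-06]), 'eef_pos': array([0.30520331, 0.60136721, 0.23002579]), 'tcp_rot': array([ 2.32750455e-01,  9.72535868e-01, -1.02145848e-03, -4.09058067e-04]), 'contact_force': array([ 0.3844054 , -0.04498398,  0.24906847]), 'wrist_torque': array([-0.01775762, -0.0152538 ,  0.01092762]), 'opening': 0.9976798473188395}
```

View pics/top0.png

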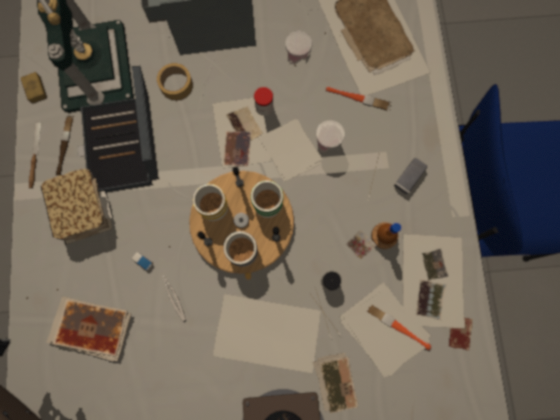

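View pics/side0.png

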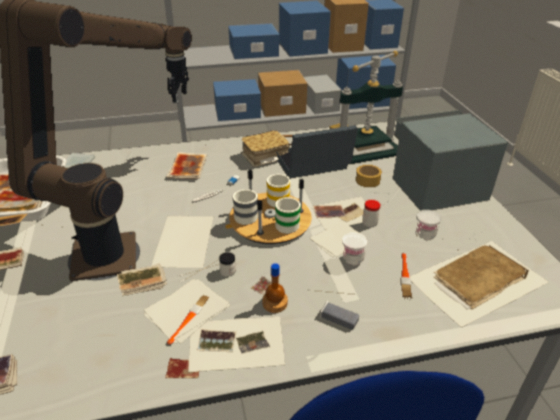

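```bash
python3 - <<'E'
import cv2,numpy as np
a=cv2.imread('pics/top0.png')[150:300,170:320];b=cv2.imread('pics/side0.png')[160:310,215:325]
a=cv2.convertScaleAbs(a,alpha=1.4)
cv2.imwrite('pics/crop0.png',np.hstack([cv2.resize(a,(450,450),interpolation=2),cv2.resize(b,(330,450),interpolation=2)]))
E
```

```text
(no output)
```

View pics/crop0.png

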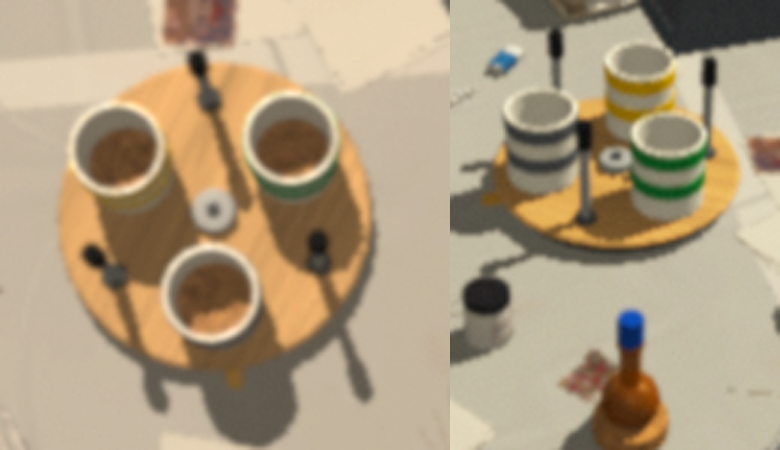

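```bash
python3 - <<'E'
from h import *
c=cam('top')
# z=.114 rims, posts .15
y,g,gr=[atz(c,*p,.114) for p in((209.3,200),(267.3,194.3),(240.3,248))]
ctr=(y+g+gr)/3; print('ctr',ctr,[np.degrees(np.arctan2(*(p-ctr)[1::-1])).round(1) for p in(y,g,gr)],[np.linalg.norm(p-ctr).round(3) for p in(y,g,gr)])
print('hub',atz(c,241,220.3,.035))
t=atz(c,248.3,278,.008);print('tip',t,np.linalg.norm((t-ctr)[:2]),np.degrees(np.arctan2(*(t-ctr)[1::-1])))
for p in((201,235.7),(276,230),(235.3,170.7)): q=atz(c,*p,.15); print('post',q,np.linalg.norm((q-ctr)[:2]),np.degrees(np.arctan2(*(q-ctr)[1::-1])))
# blue stopper, triangulate
P=[]
for n in('top','side'):
    k=cam(n);h=cv2.cvtColor(k['image'],cv2.COLOR_BGR2HSV);m=cv2.inRange(h,(108,170,80),(130,255,255))
    if n=='top':m[:,:370]=0;m[:,420:]=0;m[:200]=0;m[260:]=0
    else:m[:,255:295].any();m[:,:255]=0;m[:,295:]=0;m[:240]=0;m[300:]=0
    v,u=np.nonzero(m);print(n,len(u),u.mean(),v.mean(),u.min(),u.max(),v.min(),v.max());P.append(ray(k,u.mean(),v.mean()))
(o1,d1),(o2,d2)=P
A=np.c_[d1,-d2];s=np.linalg.lstsq(A,o2-o1,rcond=None)[0];print(o1+s[0]*d1,o2+s[1]*d2)
E
```

```text
ctr [0.5485     0.06363333 0.114     ] [np.float64(60.0), np.float64(-59.3), np.float64(178.4)] [np.float64(0.084), np.float64(0.087), np.float64(0.086)]
hub [0.5471 0.0648 0.035 ]
tip [0.3949 0.0576 0.008 ] 0.1537184475302529 -177.75060600575156
post [0.4949 0.1558 0.15  ] 0.10661920298166011 120.18036260675595
post [ 0.4938 -0.0252  0.15  ] 0.10432378018031703 -121.62309358686565
post [0.6506 0.0632 0.15  ] 0.10210091957361486 -0.24317357536772044
top 42 395.5 227.42857142857142 392 399 224 231
side 65 274.7846153846154 269.18461538461537 272 278 264 275
[ 0.47850199 -0.31705887  0.13475787] [ 0.47664947 -0.31693574  0.13444278]
```

>>> send_rows --translation '[[0,0,0],[0,0,0],[0,0,0],[0,0,0],[0,0,0]]' --rotation '[[0,0,1],[0,0,1],[0,0,1],[0,0,1],[0,0,1]]' --grip '[42,42,42,42,42]' --squeeze 20

```text
time: 0.88
eef_pos: [0.3055, 0.6018, 0.2311]
tcp_rot: [0.439, 0.898, -0.0, -0.0]
contact_force: [0.1, -1.0, -0.4]
opening: 0.491
```

>>> send_rows --translation '[[0,0,0],[0,0,0],[0,0,0],[0,0,0],[0,0,0]]' --rotation '[[0,0,1],[0,0,1],[0,0,1],[0,0,1],[0,0,1]]' --grip '[42,42,42,42,42]'

```text
time: 1.5
eef_pos: [0.3055, 0.6018, 0.2311]
tcp_rot: [0.623, 0.782, -0.0, 0.0]
contact_force: [-0.3, -0.5, 0.1]
opening: 0.491
```

>>> send_rows --translation '[[0,0,0],[0,0,0],[0,0,0],[0,0,0],[0,0,0]]' --rotation '[[0,0,1],[0,0,1],[0,0,1],[0,0,1],[0,0,1]]' --grip '[42,42,42,42,42]'

```text
time: 2.12
eef_pos: [0.3055, 0.6018, 0.2311]
tcp_rot: [0.778, 0.629, -0.0, 0.0]
contact_force: [0.3, 0.4, -0.4]
opening: 0.492
```

>>> send_rows --translation '[[0,0,0],[0,0,0],[0,0,0],[0,0,0],[0,0,0]]' --rotation '[[0,0,1],[0,0,1],[0,0,1],[0,0,0.8],[0,0,0]]' --grip '[42,42,42,42,42]'

```text
time: 2.75
eef_pos: [0.3055, 0.6018, 0.2311]
tcp_rot: [0.87, 0.493, -0.0, 0.0]
contact_force: [-0.7, 0.9, -0.2]
opening: 0.49
```

>>> send_rows --translation '[[-0.86,0.95,0],[-0.86,0.95,0],[-0.86,0.95,0],[-0.86,0.95,0],[-0.86,0.95,0]]' --rotation '[[0,0,0],[0,0,0],[0,0,0],[0,0,0],[0,0,0]]' --grip '[42,42,42,42,42]'

```text
time: 3.38
eef_pos: [0.3617, 0.4168, 0.2314]
tcp_rot: [0.87, 0.494, 0.0, 0.0]
contact_force: [0.4, 0.0, 0.0]
opening: 0.492
```

>>> send_rows --translation '[[-0.86,0.95,0],[-0.86,0.95,0],[-0.86,0.95,0],[-0.86,0.95,0],[-0.86,0.95,0]]' --rotation '[[0,0,0],[0,0,0],[0,0,0],[0,0,0],[0,0,0]]' --grip '[42,42,42,42,42]'

```text
time: 4.0
eef_pos: [0.4177, 0.2329, 0.2315]
tcp_rot: [0.87, 0.494, 0.0, 0.0]
contact_force: [1.3, 0.2, 1.2]
opening: 0.495
```

>>> send_rows --translation '[[-0.86,0.95,0],[-0.86,0.95,0],[-0.86,0.95,0],[-0.86,0.95,0],[-0.86,0.95,0]]' --rotation '[[0,0,0],[0,0,0],[0,0,0],[0,0,0],[0,0,0]]' --grip '[42,42,42,42,42]'

```text
time: 4.62
eef_pos: [0.4737, 0.049, 0.2315]
tcp_rot: [0.87, 0.494, 0.0, 0.0]
contact_force: [-0.2, -0.6, 0.5]
opening: 0.489
```

>>> send_rows --translation '[[-0.86,0.95,0],[-0.86,0.95,0],[0,0,0],[0,0,0]]' --rotation '[[0,0,0],[0,0,0],[0,0,0],[0,0,0]]' --grip '[42,42,42,42]'

```text
time: 5.12
eef_pos: [0.4956, -0.023, 0.2312]
tcp_rot: [0.87, 0.493, -0.0, -0.0]
contact_force: [0.3, -0.2, 0.2]
opening: 0.493
```

```bash
python3 - <<'E'
from h import *
cam('top','top1.png');c=cam('side','side1.png')
t=cv2.imread('pics/top1.png')[130:320,150:350]
cv2.imwrite('pics/c1.png',np.hstack([cv2.resize(t,(400,380)),cv2.resize(c['image'][100:290,170:370],(400,380))]))
print(ctrl.get_state())
E
```

```text
{'time': 5.225, 'qpos': array([-2.50222477e-01, -1.15799680e-01,  2.00683706e+00,  2.78220489e-04,
        1.25081909e+00,  2.87774642e-01]), 'dq': array([ 0.00635515, -0.00119902, -0.00142336, -0.00167968,  0.00074732,
        0.00082839]), 'joint_efforts': array([-3.07656918e-01, -2.42643589e+01, -2.90681148e+01, -8.48521100e-03,
       -3.85733001e-03, -6.46306780e-04]), 'eef_pos': array([ 0.49553503, -0.02243705,  0.23126008]), 'tcp_rot': array([ 8.69624114e-01,  4.93714357e-01, -3.40651438e-06, -1.86609108e-04]), 'contact_force': array([-0.09389878, -0.00692851,  0.17134536]), 'wrist_torque': array([-0.02139825, -0.02410697,  0.04346931]), 'opening': 0.49391711244583075}
```

View pics/c1.png

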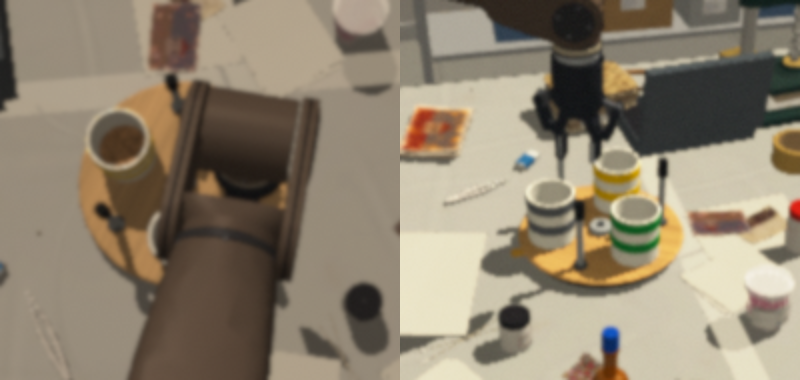

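```bash
python3 - <<'E'
from h import *
c=cam('side')
for p in((.494,-.0252,.154),(.4955,-.027,.154),(.4955,-.027,.137)): print(proj(c,p))
b=c['image'][190:250,240:280];cv2.imwrite('pics/c2.png',cv2.resize(b,(400,600),interpolation=2))
E
```

```text
[259.6 201. ]
[260.2 201.3]
[260.2 205.7]
```

View pics/c2.png

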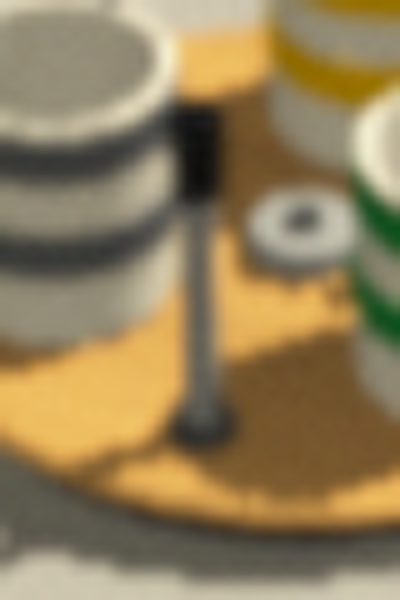

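>>> send_rows --translation '[[-0.12,0.05,0.8],[0,0,0.8],[0,0,0.8],[0,0,0.8],[0,0,0.3]]' --rotation '[[0,0,0],[0,0,0],[0,0,0],[0,0,0],[0,0,0]]' --grip '[42,42,42,42,42]'

```text
time: 5.9
eef_pos: [0.4942, -0.0261, 0.1248]
tcp_rot: [0.87, 0.494, -0.001, -0.001]
contact_force: [0.3, -0.2, -0.4]
opening: 0.493
```

>>> send_rows --translation '[[0,0,0],[0,0,0],[0,0,0]]' --rotation '[[0,0,0],[0,0,0],[0,0,0]]' --grip '[28,28,28]'

```text
time: 6.28
eef_pos: [0.496, -0.0273, 0.1275]
tcp_rot: [0.87, 0.493, 0.001, 0.001]
contact_force: [-0.9, 0.0, 0.4]
opening: 0.329
```

>>> send_rows --translation '[[0.013,0.305,0],[0.013,0.305,0],[0.013,0.305,0],[0.013,0.305,0],[0.013,0.305,0]]' --rotation '[[0,0,-1],[0,0,-1],[0,0,-1],[0,0,-1],[0,0,-1]]' --grip '[28,28,28,28,28]'

```text
time: 6.9
eef_pos: [0.5383, -0.0412, 0.1267]
tcp_rot: [0.742, 0.671, -0.0, -0.001]
contact_force: [-1.4, 0.8, 0.7]
opening: 0.328
```

>>> send_rows --translation '[[0.013,0.305,0],[0.013,0.305,0],[0.013,0.305,0],[0.013,0.305,0],[0.013,0.305,0]]' --rotation '[[0,0,-1],[0,0,-1],[0,0,-1],[0,0,-1],[0,0,-1]]' --grip '[28,28,28,28,28]'

```text
time: 7.52
eef_pos: [0.5833, -0.0363, 0.1266]
tcp_rot: [0.579, 0.815, -0.0, -0.001]
contact_force: [-1.1, 0.7, 0.5]
opening: 0.326
```

>>> send_rows --translation '[[0.013,0.305,0],[0.013,0.305,0],[0.013,0.305,0],[0.013,0.305,0],[0.013,0.305,0]]' --rotation '[[0,0,-1],[0,0,-1],[0,0,-1],[0,0,-1],[0,0,-1]]' --grip '[28,28,28,28,28]'

```text
time: 8.15
eef_pos: [0.6223, -0.0131, 0.1267]
tcp_rot: [0.389, 0.921, -0.001, -0.0]
contact_force: [-1.5, -2.2, -0.7]
opening: 0.324
```

>>> send_rows --translation '[[0.013,0.305,0],[0.013,0.305,0],[0.013,0.305,0],[0.013,0.305,0],[0.013,0.305,0]]' --rotation '[[0,0,-1],[0,0,-1],[0,0,-1],[0,0,-1],[0,0,-1]]' --grip '[28,28,28,28,28]'

```text
time: 8.78
eef_pos: [0.6481, 0.0243, 0.1269]
tcp_rot: [0.18, 0.984, -0.001, 0.001]
contact_force: [0.7, -2.8, -0.2]
opening: 0.329
```

>>> send_rows --translation '[[0.013,0.305,0],[0.013,0.305,0],[0.013,0.305,0],[0,0,0],[0,0,0]]' --rotation '[[0,0,-1],[0,0,-1],[0,0,-1],[0,0,0],[0,0,0]]' --grip '[28,28,28,28,28]'

```text
time: 9.4
eef_pos: [0.6537, 0.0518, 0.1266]
tcp_rot: [0.052, 0.999, 0.0, 0.0]
contact_force: [0.3, 0.3, -0.0]
opening: 0.33
```

```bash
python3 - <<'E'
from h import *
t=cam('top','top3.png')['image'][150:300,170:320];c=cam('side','side3.png')['image'][160:260,215:325]
t=cv2.convertScaleAbs(t,alpha=1.4)
cv2.imwrite('pics/c3.png',np.hstack([cv2.resize(t,(400,400),interpolation=2),cv2.resize(c,(400,400),interpolation=2)]))
E
```

```text
(no output)
```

View pics/c3.png

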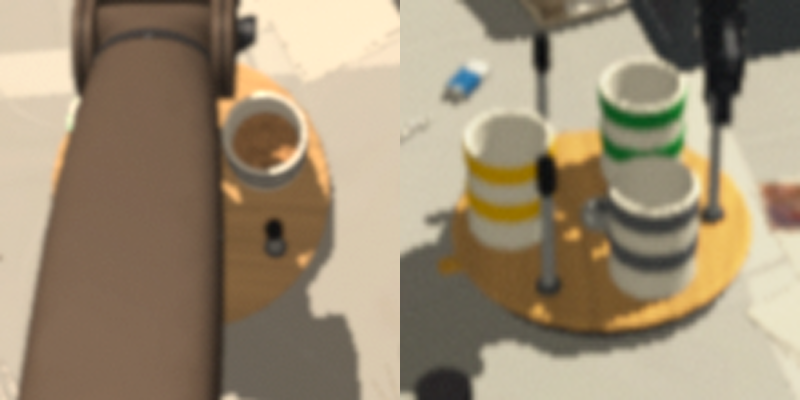

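```bash
python3 - <<'E'
from h import *
C=np.array([.548,.0638])
t=eyes.read_camera('top');s=eyes.read_camera('side')
for n,c,p,z in(('post',t,(272.7,235.5),.15),('grey',t,(269.7,201.4),.114),('yel',s,(244.7,195.2),.114),('ptr',s,(226.8,226.5),.012),('hub side0',s,(270.5,212.2),.036),('ptr side0',s,(228,226.5),.012)):
    q=atz(c,*p,z);d=q[:2]-C;print(n,q,np.hypot(*d).round(4),np.degrees(np.arctan2(d[1],d[0])).round(1))
E
```

```text
post [ 0.4811 -0.0162  0.15  ] 0.1043 -129.9
grey [ 0.574  -0.0157  0.114 ] 0.0836 -71.9
yel [0.4632 0.074  0.114 ] 0.0854 173.1
ptr [0.3948 0.051  0.012 ] 0.1537 -175.2
hub side0 [0.5486 0.0665 0.036 ] 0.0028 77.5
ptr side0 [0.3988 0.0502 0.012 ] 0.1498 -174.8
```

```bash
python3 - <<'E'
import cv2,numpy as np
a=cv2.imread('pics/top0.png')[262:287,235:265];b=cv2.imread('pics/side3.png')[215:240,215:245]
cv2.imwrite('pics/c4.png',np.hstack([cv2.resize(cv2.convertScaleAbs(a,alpha=1.5),(390,325),interpolation=2),cv2.resize(cv2.convertScaleAbs(b,alpha=1.2),(390,325),interpolation=2)]))
E
```

```text
(no output)
```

View pics/c4.png

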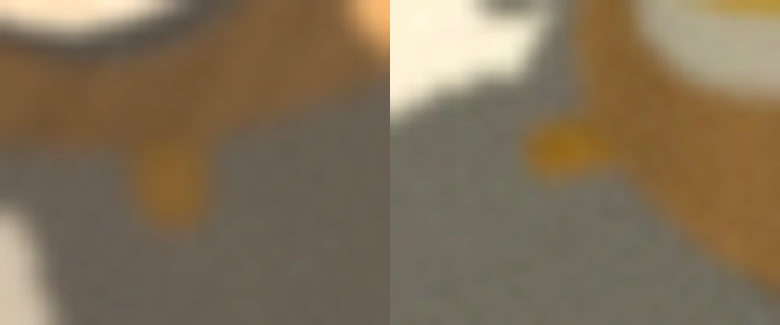

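```bash
python3 - <<'E'
from h import *
t=eyes.read_camera('top');s=eyes.read_camera('side')
for C in((.5485,.0636),(.547,.0648),(.5486,.0655)):
  for c,p in((t,(247.8,276.1)),(t,(248.2,280)),(s,(228.2,226))):
    for z in(.008,.013):
      q=atz(c,*p,z);d=q[:2]-C;print(q,np.hypot(*d).round(4),np.degrees(np.arctan2(d[1],d[0])).round(1))
print('arm tcp now',ctrl.get_state()['eef_pos'])
E
```

```text
[0.4    0.0585 0.008 ] 0.1486 -178.0
[0.3997 0.0583 0.013 ] 0.1489 -178.0
[0.3897 0.0582 0.008 ] 0.1589 -178.1
[0.3894 0.0579 0.013 ] 0.1592 -177.9
[0.4004 0.0579 0.008 ] 0.1482 -177.8
[0.3997 0.0515 0.013 ] 0.1493 -175.4
[0.4    0.0585 0.008 ] 0.1471 -177.5
[0.3997 0.0583 0.013 ] 0.1474 -177.5
[0.3897 0.0582 0.008 ] 0.1574 -177.6
[0.3894 0.0579 0.013 ] 0.1578 -177.5
[0.4004 0.0579 0.008 ] 0.1468 -177.3
[0.3997 0.0515 0.013 ] 0.1479 -174.8
[0.4    0.0585 0.008 ] 0.1488 -177.3
[0.3997 0.0583 0.013 ] 0.1491 -177.2
[0.3897 0.0582 0.008 ] 0.1591 -177.4
[0.3894 0.0579 0.013 ] 0.1594 -177.3
[0.4004 0.0579 0.008 ] 0.1484 -177.1
[0.3997 0.0515 0.013 ] 0.1496 -174.6
arm tcp now [0.65365754 0.05172263 0.12631722]
```

>>> send_rows --translation '[[0.013,0.305,0],[0.013,0.305,0],[0.006,0.11,0],[0,0,0],[0,0,0]]' --rotation '[[0,0,-1],[0,0,-1],[0,0,-0.36],[0,0,0],[0,0,0]]' --grip '[28,28,28,28,28]'

```text
time: 10.32
eef_pos: [0.6535, 0.0734, 0.1263]
tcp_rot: [-0.051, 0.999, 0.0, -0.0]
contact_force: [0.2, 0.2, -1.1]
opening: 0.327
```

>>> send_rows --translation '[[0,0,0],[0,-0.06,0],[0,0,-0.8],[0,0,-0.9],[0,0,-0.9]]' --rotation '[[0,0,0],[0,0,0],[0,0,0],[0,0,0],[0,0,0]]' --grip '[36,36,36,36,36]'

```text
time: 10.95
eef_pos: [0.6537, 0.0715, 0.205]
tcp_rot: [-0.051, 0.999, 0.0, -0.0]
contact_force: [0.8, 0.4, -0.1]
opening: 0.423
```

>>> send_rows --translation '[[0,0,-0.9],[0,-0.9,0],[0,-0.9,0],[0,-0.9,0],[0,-0.9,0]]' --rotation '[[0,0,0],[0,0,0],[0,0,0],[0,0,0],[0,0,0]]' --grip '[42,42,42,42,42]'

```text
time: 11.58
eef_pos: [0.6648, -0.0367, 0.2313]
tcp_rot: [-0.051, 0.999, 0.0, -0.0]
contact_force: [-0.7, 0.2, -0.4]
opening: 0.488
```

>>> send_rows --translation '[[0,-0.9,0],[0,-0.9,0],[0,-0.9,0],[0,-0.9,0],[0,-0.9,0]]' --rotation '[[0,0,0],[0,0,0],[0,0,0],[0,0,0],[0,0,0]]' --grip '[42,42,42,42,42]'

```text
time: 12.2
eef_pos: [0.6789, -0.1717, 0.2313]
tcp_rot: [-0.051, 0.999, 0.0, 0.0]
contact_force: [0.6, 0.1, -0.3]
opening: 0.493
```

```bash
python3 - <<'E'
from h import *
t=cam('top','top5.png')['image'][150:300,170:320];c=cam('side','side5.png')['image'][160:260,215:325]
t=cv2.convertScaleAbs(t,alpha=1.4)
cv2.imwrite('pics/c5.png',np.hstack([cv2.resize(t,(400,400),interpolation=2),cv2.resize(c,(400,400),interpolation=2)]))
E
```

```text
(no output)
```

View pics/c5.png

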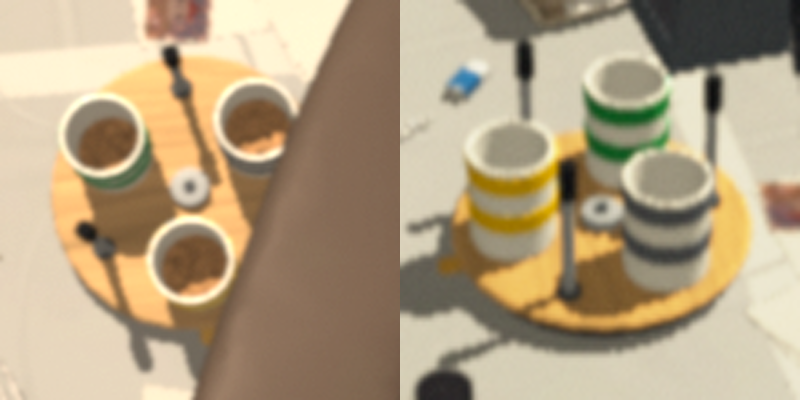

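```bash
python3 - <<'E'
from h import *
t=eyes.read_camera('top')
P=[atz(t,u/8*3+170-.3,v/8*3+150-.3,z)[:2] for u,v,z in((191,260,.114),(104,138,.114),(256,120,.114),(86,231,.15),(171,57,.15))]
C=np.mean(P[:3],0);print(C)
for C in(C,np.array([.5485,.0636])):
  for p,o in zip(P,(0,120,240,60,180)):
    d=p-C;print(p,np.hypot(*d).round(4),(np.degrees(np.arctan2(d[1],d[0]))+o).round(1)%360)
s=eyes.read_camera('side');q=atz(s,215+110/3.636,160+150/4,.114);print('side yel',q)
E
```

```text
[0.54766667 0.0647    ]
[0.4641 0.0634] 0.0836 180.9
[0.5867 0.1377] 0.0828 181.9
[ 0.5922 -0.007 ] 0.0844 181.8
[0.4932 0.1536] 0.1043 181.5
[0.65   0.0669] 0.1024 181.2
[0.4641 0.0634] 0.0844 180.1
[0.5867 0.1377] 0.0834 182.7
[ 0.5922 -0.007 ] 0.083 181.8
[0.4932 0.1536] 0.1056 181.6
[0.65   0.0669] 0.1016 181.9
side yel [0.4627 0.0605 0.114 ]
```

>>> send_rows --translation '[[0,0,0],[0,0,0],[0,0,0],[0,0,0],[0,0,0]]' --rotation '[[0,0,1],[0,0,1],[0,0,1],[0,0,1],[0,0,1]]' --grip '[55,55,55,55,55]'

```text
time: 13.02
eef_pos: [0.6788, -0.1688, 0.2313]
tcp_rot: [0.167, 0.986, 0.0, -0.0]
contact_force: [0.0, 0.7, -0.4]
opening: 0.641
```

>>> send_rows --translation '[[0,0,0],[0.52,-0.894,0],[0.52,-0.894,0],[0.52,-0.894,0],[0.52,-0.894,0]]' --rotation '[[0,0,1],[0,0,0],[0,0,0],[0,0,0],[0,0,0]]' --grip '[55,55,55,55,55]'

```text
time: 13.65
eef_pos: [0.5774, -0.2418, 0.2315]
tcp_rot: [0.208, 0.978, 0.0, 0.0]
contact_force: [-0.2, -0.7, -0.2]
opening: 0.645
```

>>> send_rows --translation '[[0.52,-0.894,0],[0.52,-0.894,0],[0.52,-0.894,0],[0.52,-0.894,0],[0,0,0]]' --rotation '[[0,0,0],[0,0,0],[0,0,0],[0,0,0],[0,0,0]]' --grip '[55,55,55,55,55]'

```text
time: 14.28
eef_pos: [0.4764, -0.315, 0.2315]
tcp_rot: [0.21, 0.978, 0.0, 0.0]
contact_force: [1.3, 0.3, 0.7]
opening: 0.642
```

```bash
python3 - <<'E'
from h import *
t=cam('top','top6.png')['image'];c=cam('side','side6.png')
s=ctrl.get_state();print(s['eef_pos'],s['tcp_rot'],s['qpos'])
print(proj(c,s['eef_pos']),proj(c,s['eef_pos']*[1,1,0]+[0,0,.145]))
cv2.imwrite('pics/c6.png',np.hstack([cv2.resize(t[150:300,170:320],(400,400),interpolation=2),cv2.resize(c['image'][220:320,225:325],(400,400),interpolation=2)]))
E
```

```text
[ 0.47761308 -0.31421237  0.23157573] [2.08759886e-01 9.77966832e-01 2.13006039e-04 3.74259520e-04] [-7.59649102e-01  5.95820908e-02  1.83493157e+00  7.95581922e-04
  1.24666314e+00 -1.91008515e+00]
[275.  240.5] [274.9 265.5]
```

View pics/c6.png

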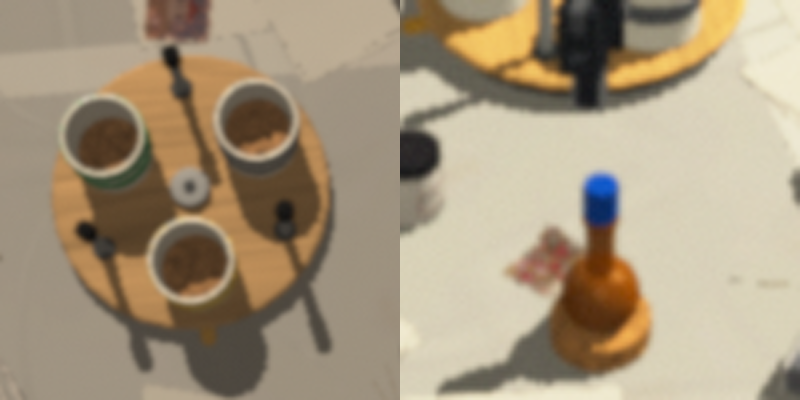

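>>> send_rows --translation '[[-0.03,-0.08,0.8],[0,0,0.8],[0,0,0.8],[0,0,0.8],[0,0,0.8]]' --rotation '[[0,0,0],[0,0,0],[0,0,0],[0,0,0],[0,0,0]]' --grip '[55,55,55,55,55]'

```text
time: 15.0
eef_pos: [0.4782, -0.3163, 0.1106]
tcp_rot: [0.208, 0.978, 0.0, 0.0]
contact_force: [-0.2, -0.3, 0.0]
opening: 0.643
```

>>> send_rows --translation '[[0,0,0],[0,0,0],[0,0,0],[0,0,0],[0,0,0]]' --rotation '[[0,0,0],[0,0,0],[0,0,0],[0,0,0],[0,0,0]]' --grip '[40,28,15,15,15]' --squeeze 30

```text
time: 15.62
eef_pos: [0.4779, -0.3176, 0.1127]
tcp_rot: [0.209, 0.978, -0.0, 0.001]
contact_force: [2.1, 3.2, 3.3]
opening: 0.273
```

>>> send_rows --translation '[[0,0,0],[0,0,0],[0,0,-0.3],[0,0,-0.5],[0,0,0]]' --rotation '[[0,0,0],[0,0,0],[0,0,0],[0,0,0],[0,0,0]]' --grip '[15,15,15,15,15]'

```text
time: 16.25
eef_pos: [0.4775, -0.3185, 0.1371]
tcp_rot: [0.209, 0.978, -0.001, 0.001]
contact_force: [0.4, 0.4, -0.8]
opening: 0.275
```

```bash
python3 - <<'E'
from h import *
c=cam('side','side7.png')
s=ctrl.get_state();print(s['eef_pos'],s['tcp_rot'],s['contact_force'],s['opening'])
cv2.imwrite('pics/c7.png',cv2.resize(c['image'][200:320,225:325],(500,600),interpolation=2))
E
```

```text
[ 0.47715779 -0.31805461  0.13622047] [ 2.08944481e-01  9.77927026e-01 -7.01628337e-04  6.65894921e-04] [-0.22336629  0.26978805 -1.52078353] 0.27395019403484505
```

View pics/c7.png

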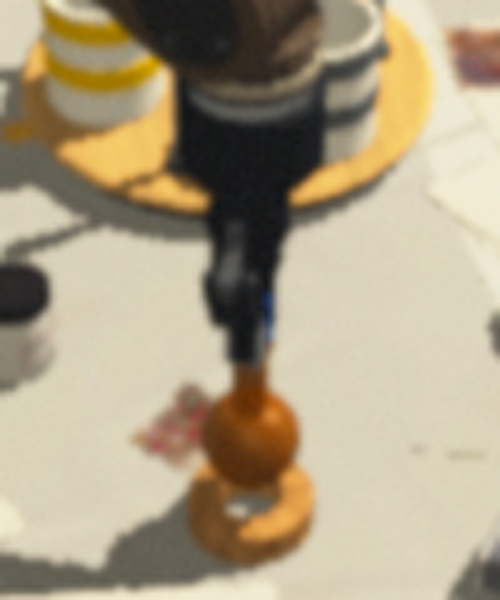

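>>> send_rows --translation '[[0,0,-0.7],[0,0,-0.9],[0,0,-0.9],[0,0,-0.9],[0,0,-0.9]]' --rotation '[[0,0,0],[0,0,0],[0,0,0],[0,0,0],[0,0,0]]' --grip '[15,15,15,15,15]'

```text
time: 16.92
eef_pos: [0.4765, -0.3173, 0.2644]
tcp_rot: [0.209, 0.978, 0.0, -0.001]
contact_force: [-0.3, 0.2, -1.6]
opening: 0.275
```

>>> send_rows --translation '[[0,0,-0.2],[0.35,0.71,0],[0.35,0.71,0],[0.35,0.71,0],[0.35,0.71,0]]' --rotation '[[0,0,0],[0,0,0],[0,0,0],[0,0,0],[0,0,0]]' --grip '[15,15,15,15,15]'

```text
time: 17.55
eef_pos: [0.4731, -0.2203, 0.2698]
tcp_rot: [0.209, 0.978, 0.0, -0.0]
contact_force: [0.5, -0.3, -1.6]
opening: 0.272
```

>>> send_rows --translation '[[0.35,0.71,0],[0.35,0.71,0],[0.35,0.71,0],[0.35,0.71,0],[0.35,0.71,0]]' --rotation '[[0,0,0],[0,0,0],[0,0,0],[0,0,0],[0,0,0]]' --grip '[15,15,15,15,15]'

```text
time: 18.18
eef_pos: [0.4688, -0.1022, 0.2704]
tcp_rot: [0.209, 0.978, -0.0, 0.0]
contact_force: [-0.3, 0.3, -1.8]
opening: 0.269
```

>>> send_rows --translation '[[0.35,0.71,0],[0.35,0.71,0],[0.35,0.71,0],[0.35,0.71,0],[0.35,0.71,0]]' --rotation '[[0,0,0],[0,0,0],[0,0,0],[0,0,0],[0,0,0]]' --grip '[15,15,15,15,15]'

```text
time: 18.8
eef_pos: [0.4642, 0.0164, 0.2704]
tcp_rot: [0.209, 0.978, 0.0, 0.0]
contact_force: [-0.2, 1.0, -1.1]
opening: 0.271
```

>>> send_rows --translation '[[0.35,0.71,0],[0.35,0.71,0],[0,0,0],[0,0,0]]' --rotation '[[0,0,0],[0,0,0],[0,0,0],[0,0,0]]' --grip '[15,15,15,15]'

```text
time: 19.3
eef_pos: [0.4627, 0.0623, 0.2704]
tcp_rot: [0.209, 0.978, -0.0, 0.0]
contact_force: [0.3, -0.0, -2.3]
opening: 0.27
```

```bash
python3 - <<'E'
from h import *
c=cam('side','side8.png')
s=ctrl.get_state();p=s['eef_pos'];print(p,s['tcp_rot'],s['contact_force'],s['opening'])
print('globe centre expected',proj(c,p-[0,0,.0695]),'pot',proj(c,(.463,.0615,.114)))
cv2.imwrite('pics/c8.png',cv2.resize(c['image'][120:240,195:315],(600,600),interpolation=2))
F=[]
for i in range(6): cam('side');F.append(ctrl.get_state()['contact_force'])
print(np.mean(F,0),np.std(F,0))
E
```

```text
[0.46278049 0.061983   0.27036247] [ 2.08992849e-01  9.77917135e-01 -2.24086780e-04  1.27411019e-04] [-0.67986473 -0.79473298 -2.00484916] 0.27729747780432684
globe centre expected [244.3 174.8] pot [245.3 197.3]
[ 0.15031138 -0.16313178 -1.26177099] [0.25225322 0.48336722 0.61841966]
```

View pics/c8.png

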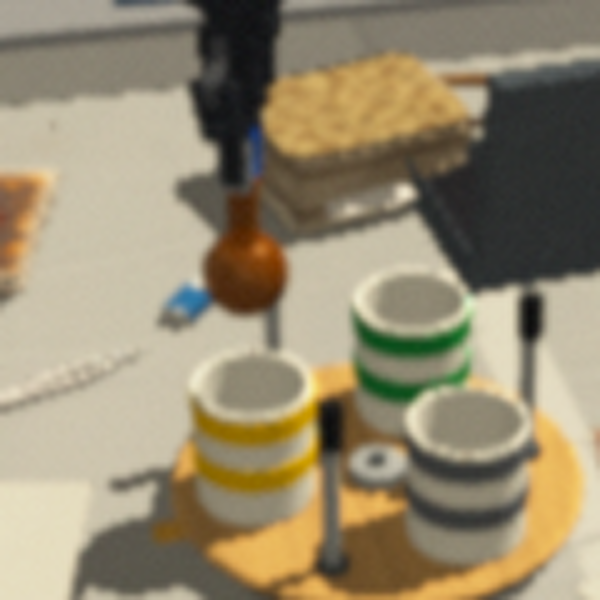

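>>> send_rows --translation '[[0,0,0.6],[0,0,0.7],[0,0,0.7],[0,0,0.6],[0,0,0.2]]' --rotation '[[0,0,0],[0,0,0],[0,0,0],[0,0,0],[0,0,0]]' --grip '[15,15,15,15,15]'

```text
time: 20.27
eef_pos: [0.4618, 0.0623, 0.1842]
tcp_rot: [0.209, 0.978, -0.0, -0.002]
contact_force: [-0.3, -0.1, -1.1]
opening: 0.273
```

>>> send_rows --translation '[[0,0,0],[0,0,0]]' --rotation '[[0,0,0],[0,0,0]]' --grip '[15,15]'

```text
time: 20.52
eef_pos: [0.4636, 0.0622, 0.1873]
tcp_rot: [0.209, 0.978, 0.0, 0.001]
contact_force: [-0.2, 0.5, -1.7]
opening: 0.273
```

```bash
cat > f.py <<'E'
from h import *
F=[]
for i in range(6): cam('side');s=ctrl.get_state();F.append(s['contact_force'])
print(s['time'],s['eef_pos'],np.mean(F,0).round(2))
E
python3 f.py
```

```text
20.825 [0.46311096 0.0622251  0.18674806] [-0.15  0.02 -1.48]
```

>>> send_rows --translation '[[0,0,0.07],[0,0,0]]' --rotation '[[0,0,0],[0,0,0]]' --grip '[15,15]'

```text
time: 21.08
eef_pos: [0.4627, 0.0623, 0.1839]
tcp_rot: [0.209, 0.978, -0.0, -0.0]
contact_force: [-0.7, -0.5, -2.2]
opening: 0.269
```

>>> send_rows --translation '[[0,0,0.07],[0,0,0]]' --rotation '[[0,0,0],[0,0,0]]' --grip '[15,15]'

```text
time: 21.32
eef_pos: [0.4627, 0.0622, 0.1818]
tcp_rot: [0.209, 0.978, -0.0, -0.0]
contact_force: [0.5, 0.2, -1.0]
opening: 0.271
```

```bash
python3 f.py
```

```text
21.625 [0.46294106 0.06223606 0.18217012] [ 0.69 -0.15 -1.28]
```

>>> send_rows --translation '[[0,0,0.07],[0,0,0.07],[0,0,0]]' --rotation '[[0,0,0],[0,0,0],[0,0,0]]' --grip '[15,15,15]'

```text
time: 22.0
eef_pos: [0.4627, 0.0622, 0.1776]
tcp_rot: [0.209, 0.978, -0.0, -0.0]
contact_force: [-1.8, 0.9, -1.2]
opening: 0.27
```

```bash
python3 f.py
```

```text
22.3 [0.46293826 0.0622281  0.17799427] [ 0.08  0.01 -1.6 ]
```

>>> send_rows --translation '[[0,0,0.07],[0,0,0]]' --rotation '[[0,0,0],[0,0,0]]' --grip '[15,15]'

```text
time: 22.55
eef_pos: [0.4627, 0.0622, 0.1755]
tcp_rot: [0.209, 0.978, -0.0, -0.0]
contact_force: [-0.3, 0.3, -1.6]
opening: 0.273
```

```bash
python3 f.py
```

```text
22.85 [0.46293153 0.06224522 0.17587356] [ 0.04  0.17 -2.04]
```

>>> send_rows --translation '[[0,0,0.07],[0,0,0.07],[0,0,0]]' --rotation '[[0,0,0],[0,0,0],[0,0,0]]' --grip '[15,15,15]'

```text
time: 23.22
eef_pos: [0.4627, 0.0622, 0.1713]
tcp_rot: [0.209, 0.978, -0.0, -0.0]
contact_force: [-0.6, 0.1, -1.3]
opening: 0.276
```

```bash
python3 f.py
```

```text
23.525 [0.46295424 0.06224141 0.17170944] [-0.05 -0.23 -1.57]
```

>>> send_rows --translation '[[0,0,0.07],[0,0,0]]' --rotation '[[0,0,0],[0,0,0]]' --grip '[15,15]'

```text
time: 23.78
eef_pos: [0.4627, 0.0622, 0.1693]
tcp_rot: [0.209, 0.978, -0.0, -0.0]
contact_force: [-0.1, -0.5, -1.4]
opening: 0.275
```

```bash
python3 f.py
```

```text
24.075 [0.46293311 0.06223605 0.16958172] [ 0.08  0.19 -1.65]
```

>>> send_rows --translation '[[0,0,0.07],[0,0,0.07],[0,0,0]]' --rotation '[[0,0,0],[0,0,0],[0,0,0]]' --grip '[15,15,15]'

```text
time: 24.45
eef_pos: [0.4626, 0.0623, 0.1649]
tcp_rot: [0.209, 0.978, -0.0, -0.0]
contact_force: [0.2, -0.4, -1.8]
opening: 0.274
```

```bash
python3 f.py
```

```text
24.75 [0.46295625 0.06223316 0.1654128 ] [ 0.29  0.1  -1.25]
```

>>> send_rows --translation '[[0,0,0.07],[0,0,0]]' --rotation '[[0,0,0],[0,0,0]]' --grip '[15,15]'

```text
time: 25.0
eef_pos: [0.4627, 0.0623, 0.163]
tcp_rot: [0.209, 0.978, -0.0, -0.0]
contact_force: [0.0, -0.9, -1.6]
opening: 0.278
```

```bash
python3 f.py
```

```text
25.3 [0.46291121 0.06224732 0.16325803] [-0.41 -0.3  -1.46]
```

>>> send_rows --translation '[[0,0,0.07],[0,0,0.07],[0,0,0]]' --rotation '[[0,0,0],[0,0,0],[0,0,0]]' --grip '[15,15,15]'

```text
time: 25.68
eef_pos: [0.4627, 0.0623, 0.1587]
tcp_rot: [0.209, 0.978, -0.0, -0.0]
contact_force: [-0.8, 0.3, -2.3]
opening: 0.274
```

```bash
python3 f.py
```

```text
25.975 [0.46294557 0.062251   0.1590924 ] [-0.1  -0.08 -1.56]
```

>>> send_rows --translation '[[0,0,0.07],[0,0,0]]' --rotation '[[0,0,0],[0,0,0]]' --grip '[15,15]'

```text
time: 26.22
eef_pos: [0.4627, 0.0622, 0.1567]
tcp_rot: [0.209, 0.978, -0.0, -0.0]
contact_force: [-0.7, 0.4, -1.5]
opening: 0.27
```

```bash
python3 f.py
```

```text
26.525 [0.46292043 0.06224316 0.15698227] [-0.55 -0.28 -1.67]
```

>>> send_rows --translation '[[0,0,0.07],[0,0,0.07],[0,0,0]]' --rotation '[[0,0,0],[0,0,0],[0,0,0]]' --grip '[15,15,15]'

```text
time: 26.9
eef_pos: [0.4627, 0.0623, 0.1524]
tcp_rot: [0.209, 0.978, -0.0, -0.0]
contact_force: [-0.0, -0.3, -0.8]
opening: 0.274
```

```bash
python3 f.py
```

```text
27.2 [0.46295503 0.06224246 0.15280178] [-0.17 -0.04 -1.62]
```

>>> send_rows --translation '[[0,0,0.07],[0,0,0]]' --rotation '[[0,0,0],[0,0,0]]' --grip '[15,15]'

```text
time: 27.45
eef_pos: [0.4627, 0.0623, 0.1504]
tcp_rot: [0.209, 0.978, -0.0, -0.0]
contact_force: [0.6, -0.1, -2.3]
opening: 0.273
```

```bash
python3 f.py
```

```text
27.75 [0.46292732 0.06223716 0.15068276] [-0.17  0.12 -1.63]
```

>>> send_rows --translation '[[0,0,0.07],[0,0,0.07],[0,0,0]]' --rotation '[[0,0,0],[0,0,0],[0,0,0]]' --grip '[15,15,15]'

```text
time: 28.12
eef_pos: [0.4629, 0.0622, 0.1463]
tcp_rot: [0.209, 0.978, -0.0, -0.0]
contact_force: [-0.3, -0.6, -0.3]
opening: 0.274
```

```bash
python3 f.py
```

```text
28.425 [0.46292426 0.06224211 0.14648669] [ 0.21  0.04 -0.68]
```

>>> send_rows --translation '[[0,0,0.07],[0,0,0]]' --rotation '[[0,0,0],[0,0,0]]' --grip '[15,15]'

```text
time: 28.68
eef_pos: [0.463, 0.0623, 0.1443]
tcp_rot: [0.209, 0.978, 0.0, 0.0]
contact_force: [1.1, 0.2, -0.2]
opening: 0.275
```

```bash
python3 f.py
```

```text
28.975 [0.46300535 0.06225348 0.14443711] [ 0.32  0.08 -0.07]
```

>>> send_rows --translation '[[0,0,0],[0,0,0],[0,0,0],[0,0,0],[0,0,0]]' --rotation '[[0,0,0],[0,0,0],[0,0,0],[0,0,0],[0,0,0]]' --grip '[25,28,34,42,50]'

```text
time: 29.6
eef_pos: [0.4629, 0.0622, 0.1444]
tcp_rot: [0.209, 0.978, -0.0, 0.0]
contact_force: [0.2, 0.2, -0.3]
opening: 0.583
```

>>> send_rows --translation '[[0,0,0],[0,0,-0.3],[0,0,-0.6],[0,0,-0.8],[0,0,-0.9]]' --rotation '[[0,0,0],[0,0,0],[0,0,0],[0,0,0],[0,0,0]]' --grip '[50,50,50,50,50]'

```text
time: 30.22
eef_pos: [0.4628, 0.0622, 0.2235]
tcp_rot: [0.209, 0.978, -0.0, 0.0]
contact_force: [0.5, -0.3, 0.1]
opening: 0.582
```

>>> send_rows --translation '[[0,0,-0.9],[0,0,-0.9],[-0.35,-0.7,0],[-0.35,-0.7,0],[-0.35,-0.7,0]]' --rotation '[[0,0,0],[0,0,0],[0,0,0],[0,0,0],[0,0,0]]' --grip '[50,50,50,50,50]'

```text
time: 30.85
eef_pos: [0.466, -0.0088, 0.2772]
tcp_rot: [0.209, 0.978, -0.0, 0.001]
contact_force: [0.6, 0.4, -1.5]
opening: 0.587
```

>>> send_rows --translation '[[-0.35,-0.7,0],[-0.35,-0.7,0],[-0.35,-0.7,0],[-0.35,-0.7,0],[-0.35,-0.7,0]]' --rotation '[[0,0,0],[0,0,0],[0,0,0],[0,0,0],[0,0,0]]' --grip '[50,50,50,50,50]'

```text
time: 31.48
eef_pos: [0.471, -0.1262, 0.2771]
tcp_rot: [0.209, 0.978, -0.0, 0.0]
contact_force: [1.4, -0.9, 0.1]
opening: 0.583
```

>>> send_rows --translation '[[-0.35,-0.7,0],[-0.35,-0.7,0],[-0.35,-0.7,0],[0,0,0],[0,0,0]]' --rotation '[[0,0,0],[0,0,0],[0,0,0],[0,0,0],[0,0,0]]' --grip '[50,50,50,50,50]'

```text
time: 32.1
eef_pos: [0.4739, -0.1954, 0.2766]
tcp_rot: [0.209, 0.978, 0.0, 0.0]
contact_force: [-0.7, -0.5, -0.0]
opening: 0.586
```

```bash
python3 - <<'E'
from h import *
t=cam('top','top9.png')['image'][150:300,170:320];c=cam('side','side9.png')
t=cv2.convertScaleAbs(t,alpha=1.4)
cv2.imwrite('pics/c9.png',np.hstack([cv2.resize(t,(400,400),interpolation=2),cv2.resize(c['image'][140:260,205:325],(400,400),interpolation=2)]))
# expected stopper top if upright, bottom .047
print(proj(c,(.463,.0615,.177)),proj(c,(.463,.0615,.147)),ctrl.get_state()['contact_force'])
for n,a in(('top','top0.png'),('side','side0.png')):
    d=cv2.absdiff(cv2.imread('pics/'+a),cv2.imread('pics/'+n+'9.png')).max(2)
    for nm,p in(('jar',(332,281)),('eraser',(143,262)),('book',(410,177))) if n=='top' else (('jar',(228,265)),('eraser',(233,180)),('book',(340,316))):
        x,y=p;print(n,nm,d[y-14:y+14,x-14:x+14].mean())
E
```

```text
[244.7 181.2] [245.  188.9] [-0.12295422  0.85191754 -0.71008997]
top jar 45.46938775510204
top eraser 13.64923469387755
top book 15.50765306122449
side jar 12.251275510204081
side eraser 26.290816326530614
side book 12.061224489795919
```

View pics/c9.png

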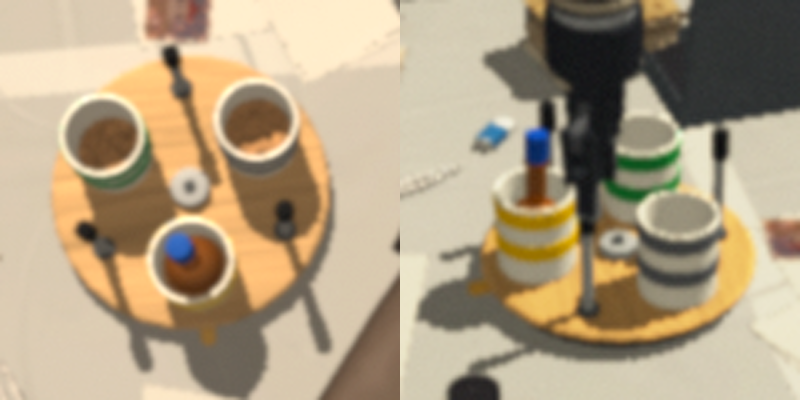

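```bash
python3 - <<'E'
from h import *
c=cam('top')
p=proj(c,(.463,.0615,.177));print((p-[170,150])*8/3, 'seen 179,247'); print(ctrl.get_state()['time']); ticket.sign_off()
E
```

```text
[186.93333333 250.93333333] seen 179,247
32.25
the job is handed in; nothing more can be done
```

I turned the carousel about 122° counter-clockwise by its post, so the yellow-banded pot stands at the brass pointer. I then lifted the flask from its cork ring, lowered it into that pot in small steps, let go and drew clear. The job was handed in at 32 s; no verdict is reported.

**What the last checks showed:**
- **Pot position:** the pot stands at about 181.6° and the pointer at about 182.2°, each good to roughly half a degree to one degree. It did not shift when I placed the flask.
- **Seating:** the vertical force went from −1.6 N, the flask's weight, to −0.1 N over about 4 mm of travel. Only then did I open the fingers; I did not press further.
- **Uprightness:** the side view shows the flask standing upright in the pot. In the top view the stopper is about 3 px (5–7 mm) from where a perfectly upright flask would show it. That could be a lean of 2–3° or a reading error, and I did not pursue it.
- **Bystanders:** the arm passed nowhere near them. Picture comparison was only partly useful, because the arm hid the jar in the top view and brightness or shadows had changed. The eraser and part of the jar looked in place in the last picture. I did not check the cotton-bud tub separately.

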